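# Ready the label printer

## Task

Get the label printer on the packing bench ready: with your fingertips push its raised cover down until it is fully shut, then press the raised end of its rocker switch fully down so that it is flipped over, then press the round key fully in and let it spring back. Keep to that order, do not press the square key or lift the cover higher than it stands, and leave the tape roll, carton and can where they are.

Things in the scene. Friction and masses are not known exactly. Their poses are not given: they have to be found in the camera images.
- printer: White label printer fixed to the bench, 260 deep (its x) x 230 wide (its y). Origin at the centre of its underside, on the bench; its -x side is the front and faces roughly away from the robot (the printer is turned half round, give or take 0.4 rad), +z is up. The front 92 mm of its top is a low flat deck, 100 mm above the bench, carrying three controls side by side 68 mm apart; behind the deck stands the grey hinged cover over the label bay.
- printer_deck (a point): Centre of the deck's top surface (100 mm above the bench); the three controls stand centred here and 68 mm either side along the printer's y, in an order that changes from start to start.
- cover (a joint): Grey cover, 160 long x 228 wide x 32 high, hinged along the printer's rear (the side nearest the robot); angle in rad: 0 = fully shut, larger = front edge higher. A stiff hinge lets it stay at any angle; pushing it down near its front edge takes 2 to 3 N. It starts ajar by 0.2 to 0.42 rad and stops hard at 0. The hinge axis runs along the printer's y at printer x = +125, z = 115 mm.
- cover_edge (a point): Point on the cover's flat top, midway across its width and 20 mm behind its front edge; moves with the cover. With the cover shut it lies at printer x = -15, y = 0, z = 147 mm.
- rocker (a joint): White two-position rocker paddle in a shallow V, 48 (printer x) x 26 (printer y) x 8 thick, on a 60 x 36 dark plate; angle in rad: 0 = off, its front half (nearest the printer's front) slopes up and its rear half is level; 0.40 = on, front half level and rear half raised. It is stiff: about 2 N on the raised end moves it, it stays where it is left, and it stops hard at 0.40. Its pivot is 16 mm above the deck.
- rocker_end (a point): Point on top of the rocker's front (at first raised) half, on its midline, 16 mm out from the pivot; where to press. It moves with the paddle: 26 mm above the deck when off, 20 mm when fully on.
- feed_key (a joint): Round white spring key, 32 in diameter, on a 46 x 46 dark plate; travel in m: 0 = out, 0.006 = fully in. It needs about 1.5 N to start and 4 N to be fully in, and springs back out when released. Its top is 20 mm above the deck when out.
- feed_key_top (a point): Centre of the round key's top face; moves with the key.
- pause_key (a joint): Square white spring key, 32 x 32, same plate, height, travel and spring as the round key; not to be pressed.
- pause_key_top (a point): Centre of the square key's top face.
- tape: Loose roll of brown packing tape lying flat beside the printer, 96 across, 48 high; origin at the centre of its underside. Leave alone.
- carton: Loose small closed cardboard carton, 85 x 65 x 55 high, beside the printer; origin at the centre of its underside. Leave alone.
- can: Loose upright can, 52 across, 115 high, in front of the printer; origin at the centre of its underside. Leave alone.

How it is judged (in metres and radians):
On the way, in this order (a step that is already met when the one before it is completed fails the run):
1. the cover is fully shut (value of joint cover below 0.03 rad), for 0.1 s.
2. the rocker is switched on (value of joint rocker above 0.33 rad and value of joint cover below 0.03 rad), for 0.1 s.
3. the round key is pressed fully in (value of joint feed_key above 0.0045 m and value of joint rocker above 0.33 rad), for 0.05 s.
At the end, for the whole second after the job is handed in: cover shut (under 0.03 rad), rocker on (over 0.33 of 0.40 rad), round and square keys both out (within 1.5 mm); tape roll, carton and can at rest within 20 mm of where they started (all of step 2 and value of joint each of feed_key, pause_key below 0.0015 m and distance of each of tape, carton, can from where it was at the start of the episode below 0.02 m and linear speed of each of tape, carton, can below 0.02 m/s); the robot touches nothing.
It fails at once if the rocker is flipped while the cover is not shut (value of joint rocker above 0.25 rad and value of joint cover above 0.06 rad).
It fails at once if the round key is pressed before the rocker is on (value of joint feed_key above 0.003 m and value of joint rocker below 0.25 rad).
It fails at once if the square key is pressed (value of joint pause_key above 0.003 m).
It fails at once if the cover is lifted well above where it stood (value of joint cover above 0.5 rad).
It fails at once if the tape roll, carton or can is lifted, tipped or pushed away (distance of any of tape, carton, can from where it was at the start of the episode above 0.03 m or angle between any of tape, carton, can's own z axis and vertical above 0.4 rad).
It also fails if it takes over 43 s, if anything falls off the work surface, if the arm or the gripper's body presses on something with over 40 N, if the wrist force passes 120 N, or if a joint passes its speed limit or range.

## Robot

A 6-joint arm with a two-finger parallel gripper is mounted at the origin on the work surface. World frame = base frame: x ahead of the robot, y to its left, z up, the work surface at z = 0. Lengths are in m, angles in degrees, forces in N, time in s.
With the tool pointing down it reaches from about 0.375 to 0.9 m from the base axis. Payload 3.1 kg.
Tool frame: the origin (TCP) lies at the very end of the fingers, on their centre line; the grasp point (between the pads) lies 19 mm behind it (grip_point_offset is the distance from the TCP to the grasp point, in m); y points along the fingers, x is the direction in which the jaws open and shut, and the axes are right-handed (so a half turn about y gives the same grasp; the last joint's range is limited). The gripper opens to 87 mm and grips with 3 to 60 N. Pads are 19 mm wide; open, the fingers measure 117 mm over their backs; the gripper's body (75 mm by 190 mm) begins 51 mm behind the grasp point.
Start: joints at [56.751, 30.224, 82.088, -0, 67.689, -10.227], TCP at [0.244, 0.575, 0.223] pointing down, gripper open.
Joint ranges: [-176.69, 176.69], [-43.24, 126.21], [12.49, 139.97], [-82, 262], [0, 151.66], [-163.58, 163.58]. Speed limits (degrees/s): [159.86, 159.86, 180, 180, 180, 180].

## Interface

Orientations are given as a 3x3 rotation matrix whose columns are the frame's x, y, z axes.
In Python, from rig import * gives the robot as it stands.
- The arm moves only by the tool send_rows, never from a script. Its argument "moves" is text: rows parted by semicolons, each of 5 numbers parted by spaces: the finger opening in mm, from 0 to 87, then the shift along the tool's x, y, z in mm, then the turn about the tool's y in degrees. In form: fingers dx dy dz yaw; .... A call has 1 to 20 rows; each row shifts and turns the commanded pose from where the row before left it, along the tool's axes as they then stand; what a row does not reach is not made up. A row lasts 1/12 s, in which the tool goes at most 41.7 mm and 7.16 degrees, less where a joint would pass 70% of its speed; a pose out of reach is approached as far as the arm can. A call is refused whole if a number of a shift passes 41.7 or a number of a turn 7.16, either way. A call with a gripper value outside its range is refused whole. The fingers move at their own pace and stop on an object; the grip force is fixed at half the most. Time passes only in rows, so rows that do not move let the fingers close. It gives the time, the measured TCP pose, the force and the opening at its end, in the units of the state.
- read_state(): the state, without advancing time (a new reading comes with each control period).
- capture(name): name is "side" or "top" or "wrist"; returns a dict with "image" (400x640x3 uint8, blue, green, red), "z_map" (400x640 float32, m along the optical axis (not along the pixel's ray), 0 where there is no reading), "mtx" (3x3 intrinsics, pixels), "origin" and "rotation" of the camera in the world; the wrist camera has in their place "tool_from_camera" (4x4, takes a point from camera to tool coordinates, whose origin is the TCP and whose axes are the tool frame's). Camera axes: x right, y up, looking along -z (the intrinsics and any distortion apply to the point x, -y, -z); pixel columns grow to the right and rows downward; lengths in m; the calibration is good to about 2 mm. A picture is of the moment at which its call begins: read the wrist's pose just before it.
- hand_in(): hands the job in, once; it reports no verdict.
Trained networks look in a picture, given as the dict that the camera call returned (one of the last four; its "shot" number tells which), for a name from the list of things; names that differ only in an ending like _2 or _b are one class to them, and where a whole thing is asked for, a point or a joint stands for the part that bears it (a point fixed in the world has none). Each returns a list of dicts, best first, with "p" (0 to 1); they miss things now and then, are a little off and sometimes report something else, mostly with a low value. They report only what shows in the picture. A call takes as long as a camera call.
- search_frame(picture, name): "bbox" ([left, top, right, bottom] in pixels, round what is visible of it).
- masks_of(picture, name): "region" (400x640 bool, what is visible of it) and "bbox" ([left, top, right, bottom] in pixels, round what is visible of it).
- mark_of(picture, name): "pixel" ([row, column] in pixels: a listed point, or the origin of a listed thing).
The state is a dict: "time_s": time; "joint_positions": joint angles; "qvel": joint speeds; "tau": joint torques, N m; "position": TCP position; "tcp_rot": TCP orientation; "force": force on the tool from outside, world axes, zero at the start; "moment": the same for the moment, N m; "opening": opening from 0.0 (shut) to 1.0 (fully open).
Only numpy, scipy, OpenCV 4.12 (cv2) and the standard library are available. Lean on these libraries where they do the work, as an engineer would, in place of code of your own. Each camera call takes 0.05 s, during which the arm holds its last target. There are 200 camera calls.

## Working session

There is one attempt and no reset: what is moved stays moved. The work goes in short steps, Python scripts to look and compute and a tool call to move; the robot and the scene stay as the last step left them, time stands still between calls to the robot, and variables do not carry over. Pictures are saved under pics/ and viewed, about 8 in all and at most 12, crops included, and the job is handed in when it is done.

Besides the shell and the picture viewer there is one more tool, called after "Request:" as name(argument=value, ...), one argument or row to a line, values as JSON. send_rows: Moves the arm, as the interface text tells. Its arguments: {"type":"object","properties":{"moves":{"type":"string"}},"required":["moves"]}

```bash
mkdir -p pics; ls
cat > h.py <<'E'
from rig import *
import numpy as np, cv2
def world(c,px,z=None,st=None):
    """pixel [row,col] -> world via depth, or via plane z"""
    if 'origin' in c: o=np.array(c['origin']);R=np.array(c['rotation'])
    else:
        T=np.array(c['tool_from_camera']);Rt=np.array(st['tcp_rot']);o=Rt@T[:3,3]+np.array(st['position']);R=Rt@T[:3,:3]
    K=np.array(c['mtx']);r,cl=px
    d=np.array([(cl-K[0,2])/K[0,0],-(r-K[1,2])/K[1,1],-1.])
    D=R@d
    if z is not None: return o+D*(z-o[2])/D[2]
    zm=c['z_map'][int(round(r)),int(round(cl))]
    return o+D*zm if zm>0 else None
E
python3 - <<'E'
from h import *
np.set_printoptions(precision=4,suppress=True)
s=read_state();print({k:np.round(v,3).tolist() for k,v in s.items()})
for n in('side','top'):
    c=capture(n);print(n,c['origin'],[k for k in c]);im=c['image'].copy()
    for t in('printer_deck','cover_edge','rocker_end','feed_key_top','pause_key_top','tape','carton','can','printer'):
        m=mark_of(c,t)
        if m: 
            p=m[0]['pixel'];print(t,round(m[0]['p'],2),np.round(p,1),world(c,p)); cv2.circle(im,(int(p[1]),int(p[0])),2,(0,0,255),-1);cv2.putText(im,t[:5],(int(p[1])+3,int(p[0])),0,.35,(255,0,0))
    cv2.imwrite(f'pics/{n}1.png',im)
E
```

```text
pics
{'time_s': 0.0, 'joint_positions': [56.75, 30.28, 82.157, 0.001, 67.69, -10.228], 'qvel': [-0.065, 0.01, -0.125, -0.071, 0.013, 0.067], 'tau': [0.002, -44.004, -17.66, 0.063, 0.058, -0.0], 'position': [0.244, 0.575, 0.222], 'tcp_rot': [[0.391, -0.001, -0.92], [0.92, -0.002, 0.391], [-0.002, -1.0, 0.0]], 'force': [-0.074, 0.149, -0.293], 'moment': [0.0, -0.0, -0.017], 'opening': 0.999}
side [ 0.1941 -0.4213  0.8081] ['image', 'z_map', 'mtx', 'origin', 'rotation', 'shot']
printer_deck 0.63 [178.9 327.5] [0.5951 0.1023 0.1096]
cover_edge 0.9 [157.2 290.4] [0.5312 0.139  0.1782]
rocker_end 0.47 [146.5 328.3] [0.6416 0.1634 0.1291]
feed_key_top 0.48 [171.4 326.5] [0.6008 0.1138 0.1187]
pause_key_top 0.73 [193.3 341.2] [0.5879 0.0471 0.1204]
tape 0.69 [147.7 312.2] [0.6161 0.187  0.1214]
carton 0.78 [282.  363.3] [ 0.5254 -0.1071  0.0543]
can 0.91 [230.9 375.6] [ 0.6381 -0.0134  0.0238]
printer 0.97 [219.2 290.1] [0.4721 0.0548 0.1147]
top [0.5088 0.0622 0.9976] ['image', 'z_map', 'mtx', 'origin', 'rotation', 'shot']
printer_deck 0.72 [160.6 275.5] [0.6415 0.1674 0.1274]
cover_edge 0.87 [204.3 284.4] [0.5349 0.14   0.1793]
rocker_end 0.77 [162.8 276.4] [0.6367 0.1656 0.124 ]
feed_key_top 0.44 [176.8 298.4] [0.6031 0.1123 0.1242]
pause_key_top 0.75 [183.5 326.1] [0.5876 0.0455 0.1217]
tape 0.84 [143.1 236.4] [ 0.709   0.2913 -0.0021]
carton 0.93 [203.2 369.2] [ 0.5429 -0.0679  0.0559]
can 0.83 [163.1 343.5] [0.6385 0.0031 0.1154]
printer 0.79 [209.1 287.6] [0.5243 0.1331 0.1751]
```

Run:
```python
import cv2
a=cv2.imread('pics/top1.png')[90:310,160:460]; b=cv2.imread('pics/side1.png')[90:310,200:500]
cv2.imwrite('pics/c1.png',cv2.resize(cv2.hconcat([a,b]),(800,293),interpolation=cv2.INTER_CUBIC))
```

```text
(no output)
```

View pics/c1.png

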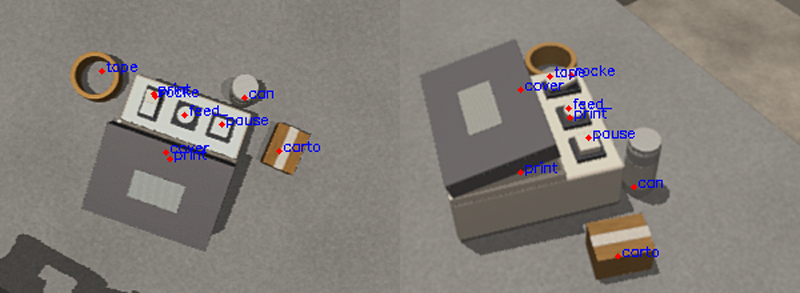

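The top view shows the rocker at the left (tape side), the round key in the middle and the square key at the right (can side). The cover is ajar by about 0.24 rad. Next I move above the cover edge with the fingers shut.

Request:
send_rows(
  moves="0 -20.5 -3 -31.3 0;0 -20.5 -3 -31.3 0;0 -20.5 -3 -31.3 0;0 -20.5 -3 -31.3 0;0 -20.5 -3 -31.3 0;0 -20.5 -3 -31.3 0;0 -20.5 -3 -31.3 0;0 -20.5 -3 -31.3 0;0 -20.5 -3 -31.3 0;0 -20.5 -3 -31.3 0;0 -20.5 -3 -31.3 0;0 -20.5 -3 -31.3 0;0 -20.5 -3 -31.3 0;0 -20.5 -3 -31.3 0;0 0 0 0 -5;0 0 0 0 -5;0 0 0 0 0;0 0 0 0 0",
)

```text
time_s: 2.5
position: [0.5354, 0.1396, 0.2645]
tcp_rot: [[0.228, -0.0, -0.974], [0.974, 0.0, 0.228], [0.0, -1.0, 0.0]]
force: [-1.2, 0.7, -1.0]
opening: 0.006
```

```bash
cat > look.py <<'E'
from h import *
import sys
np.set_printoptions(precision=4,suppress=True)
s=read_state();c=capture('wrist');im=c['image'].copy();R=np.array(s['tcp_rot'])
print(s['time_s'],s['position'],s['force'],s['opening']);print(R)
for t in('printer_deck','cover_edge','rocker_end','feed_key_top','pause_key_top'):
    m=mark_of(c,t)
    if m:
        p=m[0]['pixel'];w=world(c,p,st=s);print(t,round(m[0]['p'],2),np.round(p,1),w,'tool mm',None if w is None else (R.T@(w-s['position'])*1000).round(1));cv2.circle(im,(int(p[1]),int(p[0])),3,(0,0,255),-1);cv2.putText(im,t[:5],(int(p[1])+3,int(p[0])),0,.4,(255,0,0))
cv2.imwrite(sys.argv[1],im)
E
python3 look.py pics/w1.png
```

```text
2.5 [0.5354 0.1396 0.2645] [-1.216   0.7039 -1.034 ] 0.0064393406308371854
[[ 0.2278 -0.0001 -0.9737]
 [ 0.9737  0.0001  0.2278]
 [ 0.     -1.      0.0002]]
printer_deck 0.3 [243.9 445.8] [ 0.6959  0.289  -0.001 ] tool mm [ 182.   265.5 -122.3]
cover_edge 0.61 [192.5 311.8] [0.526  0.1358 0.1781] tool mm [-5.8 86.4  8.2]
feed_key_top 0.6 [258.3 305.4] [0.5234 0.1355 0.2915] tool mm [ -6.7 -27.   10.7]
pause_key_top 0.55 [245.6 239.9] [0.5816 0.0451 0.1192] tool mm [-81.5 145.3 -66.5]
```

View pics/w1.png

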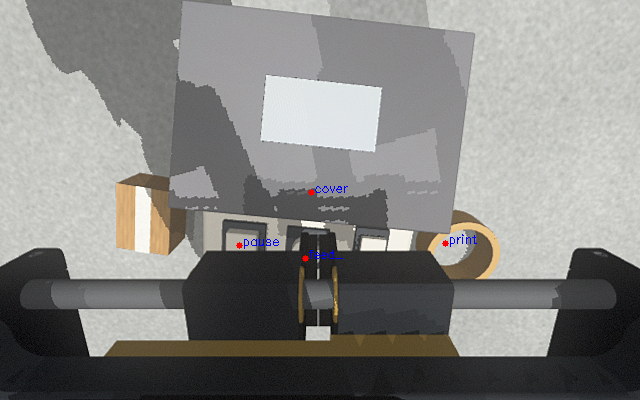

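The wrist view shows the cover square to the tool to within a few degrees, and its edge mark at (192, 312) is almost straight below the fingertips. I push down.

Request:
send_rows(
  moves="0 0 15 0 0;0 0 20 0 0;0 0 20 0 0;0 0 15 0 0;0 0 8 0 0;0 0 6 -1 0;0 0 5 -1.5 0;0 0 5 -1.5 0;0 0 5 -1.5 0;0 0 5 -1.5 0;0 0 4 -1 0;0 0 4 -1 0;0 0 3 0 0;0 0 2 0 0;0 0 1 0 0;0 0 0 0 0",
)

```text
time_s: 4.13
position: [0.5455, 0.1377, 0.1474]
tcp_rot: [[0.225, 0.003, -0.974], [0.974, 0.0, 0.225], [0.001, -1.0, -0.003]]
force: [0.6, -1.7, 5.1]
opening: 0.009
```

Request:
send_rows(
  moves="0 0 1 0 0;0 0 1 0 0;0 0 1 0 0;0 0 0 0 0;0 0 0 0 0",
)

```text
time_s: 4.55
position: [0.5456, 0.1377, 0.1471]
tcp_rot: [[0.225, 0.004, -0.974], [0.974, -0.0, 0.225], [0.001, -1.0, -0.004]]
force: [-3.2, -1.4, 20.8]
opening: 0.004
```

The cover hit its stop: z 0.147 at 21 N, which matches the shut geometry. I rise and go forward over the controls, so the wrist camera looks down on them.

Request:
send_rows(
  moves="0 0 -15 0 0;0 0 -30 0 0;0 0 -35 -15 0;0 0 -30 -25 0;0 0 -20 -30 0;0 0 0 -30 0;0 0 0 -20 0;0 0 0 0 0;0 0 0 0 0;0 0 0 0 0",
)

```text
time_s: 5.38
position: [0.6594, 0.1112, 0.2724]
tcp_rot: [[0.225, -0.004, -0.974], [0.974, 0.001, 0.225], [-0.0, -1.0, 0.004]]
force: [-0.2, 0.7, 0.8]
opening: 0.007
```

```bash
python3 look.py pics/w2.png
```

```text
5.3833 [0.6594 0.1112 0.2724] [-0.1857  0.7152  0.8163] 0.0068679855509680065
[[ 0.2251 -0.0037 -0.9743]
 [ 0.9743  0.0007  0.2251]
 [-0.0002 -1.      0.0037]]
cover_edge 0.82 [ 45.4 308.8] [0.5402 0.1302 0.1477] tool mm [ -8.3 125.1 120. ]
rocker_end 0.73 [149.7 371.6] [0.6387 0.1672 0.1248] tool mm [ 49.9 147.7  32.2]
feed_key_top 0.79 [129.2 302.2] [0.6057 0.1073 0.1198] tool mm [-15.8 152.7  50.9]
pause_key_top 0.64 [123.1 232.1] [0.5853 0.0442 0.1191] tool mm [-81.9 153.5  56.5]
```

View pics/w2.png

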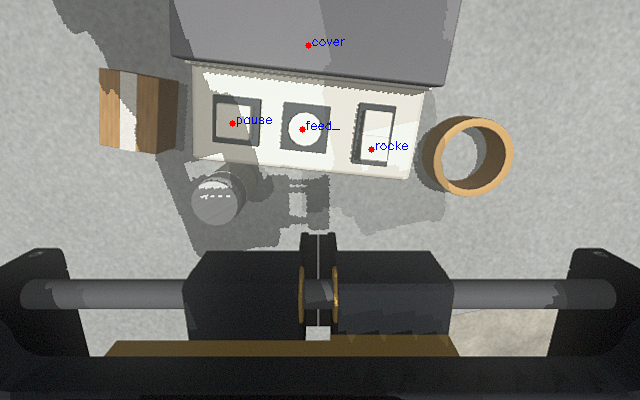

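The cover is shut. The rocker paddle's raised end is at about (150, 374), the round key at (128, 304) and the square key at (120, 236). I turn about 5.5° to square up, then go to the rocker end.

Request:
send_rows(
  moves="0 17 0 10.5 0;0 17 0 10.5 0;0 16.5 0 10.5 0;0 0 20 0 5.5;0 0 30 0 0;0 0 30 0 0;0 0 25 0 0;0 0 15 0 0;0 0 10 0 0;0 0 6 0 0;0 0 0 0 0",
)

```text
time_s: 6.6
position: [0.6413, 0.1669, 0.1367]
tcp_rot: [[0.318, -0.002, -0.948], [0.948, -0.0, 0.318], [-0.001, -1.0, 0.001]]
force: [-0.5, -0.6, 0.1]
opening: 0.004
```

Run:
```python
from h import *
c=capture('side');d=capture('top')
a=cv2.resize(c['image'][100:230,270:400],(390,390),interpolation=2);b=cv2.resize(d['image'][110:240,230:360],(390,390),interpolation=2)
cv2.imwrite('pics/r1.png',cv2.hconcat([a,b]))
```

```text
(no output)
```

View pics/r1.png

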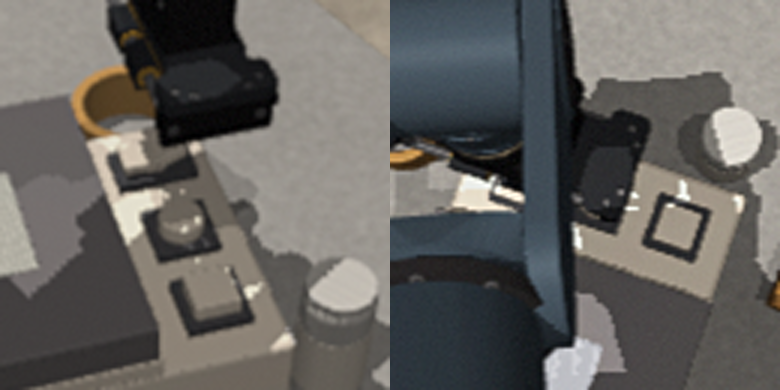

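The side view (left half) shows the gripper standing over the rocker, clear of the keys, the cover and the tape. I press.

Request:
send_rows(
  moves="0 0 4 0 0;0 0 3 0 0;0 0 3 0 0;0 0 3 0 0;0 0 2 0 0;0 0 2 0 0;0 0 0 0 0;0 0 0 0 0",
)

```text
time_s: 7.37
position: [0.6418, 0.167, 0.1205]
tcp_rot: [[0.318, -0.0, -0.948], [0.948, 0.0, 0.318], [0.0, -1.0, 0.0]]
force: [0.6, -0.6, 1.6]
opening: 0.003
```

Request:
send_rows(
  moves="0 0 1 0 0;0 0 1 0 0;0 0 1 0 0;0 0 0 0 0;0 0 0 0 0",
)

```text
time_s: 7.78
position: [0.6418, 0.167, 0.1203]
tcp_rot: [[0.317, 0.001, -0.948], [0.948, -0.0, 0.317], [0.0, -1.0, -0.001]]
force: [-2.3, -0.7, 13.6]
opening: 0.009
```

It stopped hard at z 0.1203, where the front half is level, so the rocker should be on. I rise and look to confirm that and to refine the round key's position.

Request:
send_rows(
  moves="0 0 -15 0 0;0 0 -30 0 0;0 0 -35 0 0;0 -15 -35 -15 0;0 -20 -25 -20 0;0 -15 -10 -15 0;0 0 0 0 0;0 0 0 0 0;0 0 0 0 0",
)

```text
time_s: 8.53
position: [0.6716, 0.1042, 0.266]
tcp_rot: [[0.318, -0.004, -0.948], [0.948, 0.001, 0.318], [-0.001, -1.0, 0.004]]
force: [-0.7, 0.5, -0.5]
opening: 0.005
```

```bash
python3 look.py pics/w3.png; python3 -c "
import cv2;cv2.imwrite('pics/w3c.png',cv2.resize(cv2.imread('pics/w3.png')[30:250,150:450],(780,572),interpolation=2))"
```

```text
8.5333 [0.6716 0.1042 0.266 ] [-0.698   0.4603 -0.5047] 0.00494272495287771
[[ 0.3178 -0.0044 -0.9482]
 [ 0.9482  0.0009  0.3177]
 [-0.0006 -1.      0.0044]]
cover_edge 0.84 [ 26.2 299.9] [0.5404 0.1323 0.1465] tool mm [-15.  120.1 132.9]
rocker_end 0.64 [132.6 371.5] [0.6408 0.1659 0.1195] tool mm [ 48.8 146.6  48.3]
feed_key_top 0.77 [114.8 299. ] [0.6041 0.1073 0.119 ] tool mm [-18.4 147.3  64.4]
pause_key_top 0.96 [112.5 228.2] [0.5815 0.0464 0.1186] tool mm [-83.3 147.7  66.4]
```

View pics/w3c.png

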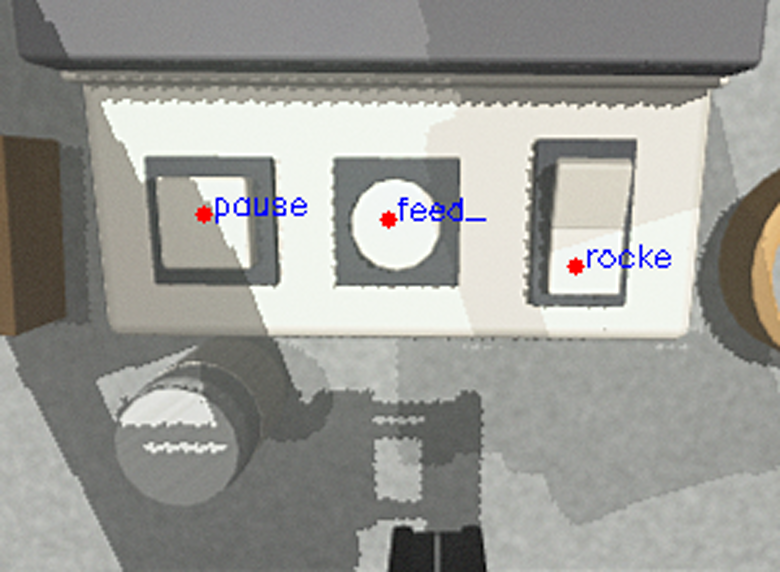

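Rocker: the rear half is now raised and the front half level, so it is on. The round key's centre is near crop (395, 223), about 2.5 mm to the right of its mark. I move above it and press.

Request:
send_rows(
  moves="0 -8 0 21 0;0 -8 0 21 0;0 0 20 21 0;0 0 35 0 0;0 0 35 0 0;0 0 25 0 0;0 0 15 0 0;0 0 8 0 0;0 0 0 0 0;0 0 3 0 0;0 0 3 0 0;0 0 3 0 0;0 0 3 0 0;0 0 2 0 0;0 0 2 0 0;0 0 0 0 0;0 0 0 0 0",
)

```text
time_s: 10.25
position: [0.6095, 0.1085, 0.1144]
tcp_rot: [[0.318, 0.002, -0.948], [0.948, 0.0, 0.318], [0.001, -1.0, -0.002]]
force: [0.0, 1.0, 5.1]
opening: 0.005
```

Request:
send_rows(
  moves="0 0 1.5 0 0;0 0 1.5 0 0;0 0 0 0 0;0 0 0 0 0;0 0 0 0 0",
)

```text
time_s: 10.67
position: [0.6096, 0.1085, 0.1141]
tcp_rot: [[0.317, 0.003, -0.948], [0.948, -0.0, 0.317], [0.001, -1.0, -0.003]]
force: [-2.4, -0.2, 17.7]
opening: 0.008
```

It stopped hard at z 0.1141, with the key 6 mm in. I release and rise clear.

Request:
send_rows(
  moves="0 0 -5 0 0;0 0 -10 0 0;0 0 -25 0 0;0 0 -35 0 0;0 0 -35 0 0;0 0 -30 -20 0;0 0 -10 -30 0;0 0 0 -20 0;0 0 0 0 0;0 0 0 0 0;0 0 0 0 0",
)

```text
time_s: 11.58
position: [0.6731, 0.0865, 0.2592]
tcp_rot: [[0.318, -0.004, -0.948], [0.948, 0.0, 0.318], [-0.001, -1.0, 0.004]]
force: [0.1, 0.1, -0.4]
opening: 0.006
```

```bash
python3 look.py pics/w4.png
python3 - <<'E'
import cv2
from h import *
t=capture('top')
for n in('tape','carton','can'):
    m=mark_of(t,n)
    print(n,m and (m[0]['p'],m[0]['pixel']))
cv2.imwrite('pics/f.png',cv2.hconcat([cv2.resize(cv2.imread('pics/w4.png')[0:240,100:500],(500,300),interpolation=2),cv2.resize(t['image'][90:310,160:460],(300,300))]))
E
```

```text
11.5833 [0.6731 0.0865 0.2592] [ 0.0773  0.0606 -0.4146] 0.005747019719225294
[[ 0.3177 -0.0043 -0.9482]
 [ 0.9482  0.0003  0.3177]
 [-0.0011 -1.      0.0042]]
printer_deck 0.41 [ 26.9 322.3] [0.5487 0.1305 0.1449] tool mm [  2.3 114.8 131.4]
cover_edge 0.69 [ 14.2 323. ] [0.5411 0.1336 0.1467] tool mm [  2.8 113.  139.7]
rocker_end 0.57 [126.4 393.2] [0.642  0.1674 0.1201] tool mm [ 67.  139.2  54.6]
feed_key_top 0.83 [107.5 319.5] [0.6052 0.1095 0.1191] tool mm [  0.4 140.3  71.1]
pause_key_top 0.74 [108.2 241.4] [0.5836 0.0432 0.1193] tool mm [-69.3 140.2  70.5]
tape (0.74, [146.6, 236.7])
carton (0.65, [201.0, 370.2])
can (0.45, [162.4, 345.1])
```

View pics/f.png

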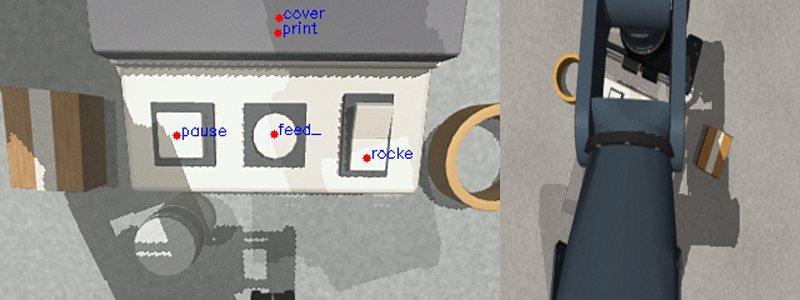

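The picture shows the cover shut (edge at z 0.147) and the rocker on. Both key tops stand at z 0.119, so they are out, and the tape, carton and can are where they were. The gripper touches nothing, so I hand in.

```bash
python3 -c "
from rig import *
print(hand_in())"
```

```text
the job is handed in; nothing more can be done
None
```

The label printer is ready and I handed the job in at about 11.6 s on the robot's clock. `hand_in()` reports no verdict, so what follows is from my own readings.

- **Cover:** pushed down to its hard stop, with the tip at z 0.147 m and 21 N. That height matches the cover fully shut.
- **Rocker:** pressed to its hard stop at z 0.120 m and 14 N. The later pictures show its front half level and its rear half raised.
- **Round key:** pressed the full 6 mm to z 0.114 m and 18 N, then released. Its top is back at z 0.119 m, the same as the square key, which was not touched.

In the last check the wrist force was about zero and the fingers were about 14 cm above the controls. The tape, carton and can marks in the top view were within about 4 pixels of where they started. At roughly 2.5 mm per pixel on the bench, that is about 9 mm for the tape and under 6 mm for the other two. I put this down to network noise with the arm partly in view, and neither the arm nor the gripper came near them.

One disagreement: in three of the four views where it was reported, the network's mark for the deck centre landed on the cover, the rocker or the bench. I did not use it.

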